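# Show the chrome slide to the inspection camera

## Robot

A 7-joint arm with a two-finger parallel gripper is mounted at the origin on the work surface. World frame = base frame: x ahead of the robot, y to its left, z up, the work surface at z = 0. Lengths are in mm, angles in rad, forces in N, time in s.
With the tool pointing down it reaches from about 350 to 900 mm from the base axis. Payload 7.2 kg.
Tool frame: the origin (TCP) lies at the very end of the fingers, on their centre line; the grasp point (between the pads) lies behind it (arm.grip_point_offset is the y of the grasp point in the tool frame, in mm); y points along the fingers, z is the direction in which the jaws open and shut, and the axes are right-handed (so a half turn about y gives the same grasp; the last joint's range is limited). The gripper opens to 88 mm and grips with 3 to 60 N. Pads are 20 mm wide; open, the fingers measure 115 mm over their backs; the gripper's body (75 mm by 178 mm) begins 61 mm behind the grasp point.
Start: joints at [-0.068, 0.411, -0.013, 1.596, 0.006, 1.134, -0.082], TCP at [625.003, -0.011, 222.653] pointing down, gripper open.
Joint ranges: [-2.95, 2.95], [-0.29, 1.99], [-1.47, 1.44], [0.14, 2.54], [-1.03, 4.17], [0.13, 1.85], [-2.86, 2.86]. Speed limits (rad/s): [2.39, 2.39, 3.01, 3.01, 3.14, 3.14, 3.14].

## Interface

Orientations are given as a unit quaternion [x, y, z, w].
In Python, from workcell import arm, planner, viewer, order, monitor gives the robot as it stands. The module is installed in compiled form; this text tells all that it offers. Calls block until the motion is done:
- arm.movep(position, orientation): joint-space move of the TCP to a pose.
- arm.servo_line(position, attitude=None, v=150): straight line of the TCP; attitude=None keeps the orientation; v is the mean speed in mm/s.
- arm.goto_joints(angles): joint-space move.
- arm.let_go() and arm.close(squeeze=None): open the fingers fully, or close them until they stop; squeeze is the grip in N (None keeps the last).
- arm.pause(seconds).
- planner.solve_ik(position, orientation): joint angles nearest the present ones, or None.
- viewer.capture(name): name is "scene" or "side" or "wrist"; returns (picture, depth): 420x560x3 uint8, red, green, blue; 420x560 float32, mm along the optical axis (not along the pixel's ray), 0 where there is no reading.
- viewer.camera_info(name): a dict with "intrinsics" (3x3 intrinsics, pixels), "T" (4x4, takes a point from camera to world coordinates); the wrist camera has in their place "tool_from_camera" (4x4, takes a point from camera to tool coordinates, whose origin is the TCP and whose axes are the tool frame's). Camera axes: x right, y up, looking along -z (the intrinsics and any distortion apply to the point x, -y, -z); pixel columns grow to the right and rows downward; lengths in mm; the calibration is good to about 2 mm. The wrist camera is an equidistant fisheye: a pixel r from the principal point sees the ray r / f radians off the axis. A picture is of the moment at which its call begins: read the wrist's pose just before it. camera_info takes no time and is no camera call.
A pose or a line that the arm cannot do raises arm.Unreachable and nothing moves.
- order.sign_off(): hands the job in, once; it reports no verdict.
Readings, each from a call of its own:
- monitor.get_clock(): time.
- monitor.get_q(): joint angles.
- monitor.get_qd(): joint speeds.
- monitor.get_joint_efforts(): joint torques, N m.
- monitor.get_tcp_pos(): TCP position.
- monitor.get_tool_rot(): TCP orientation.
- monitor.get_ft_force(): force on the tool from outside, world axes, zero at the start.
- monitor.get_moment(): the same for the moment, N m.
- monitor.get_gripper_width(): finger opening in mm.
Only numpy, scipy, OpenCV 4.12 (cv2) and the standard library are available. Lean on these libraries where they do the work, as an engineer would, in place of code of your own. Each camera call takes 0.05 s, during which the arm holds its last target.

## Task

On the camera's grey key box press the large round key down and let it up (camera on), then the small round key (lamp on), and leave the square key between them alone. Then take the chrome slide out of the yellow pick holder and hold it up still in the camera's focus: its middle straight above the centre of the black disc on the camera's foot, at the height of the lens, level, with its bore pointing at the lens (either end first). Finish holding it there in the gripper, do not let it go; do not drop the slide and leave the other things on the bench where they are.

Things in the scene. Friction and masses are not known exactly. Their poses are not given: they have to be found in the camera images.
- slide_center (a point): Centre of the chrome guitar slide, a plain steel tube open at both ends, 70 mm long, 28 mm outside diameter, 21 mm bore, about 60 to 130 g. Its x axis runs along the bore. At the start it lies level in the two V saddles of the yellow holder, its centre 45 mm above the bench; between the saddles its middle 50 mm is free, and there the space beside and below it is open down to the holder's 10 mm thick base.
- holder: Yellow plastic pick holder, fixed to the bench, on the robot's left or right. Origin on the bench under the slide's middle (within 3 mm), x axis along the slide. Base 160 x 75 x 10 mm (x from -68 to 92 mm); two saddles, 6 mm thick, at x = -28 and +28 mm, 42 mm high; a block with picks under a spring clip at x = 61 to 87 mm, 44 mm high.
- focus_point (a point): Point in the air where the slide's centre must be held: 200 mm above the bench, straight above the centre of the black disc, on the lens axis. Its x axis is the level lens axis (x points from the focus point to the camera). The lens's front is 115 mm from this point in +x.
- focus_disc (a point): Centre of the top of the round black disc, 30 mm in diameter, that marks the focus on the aluminium foot of the camera, about 10 mm above the bench.
- inspector: Inspection camera, fixed to the bench: aluminium foot plate 250 x 90 x 8 mm (x from -40 to 210 mm), upright steel post at x = 175 mm, black camera body 60 x 56 x 50 mm (x from 145 to 205 mm, top 225 mm above the bench) with a lens barrel 38 mm in diameter that looks to -x at 200 mm height. Origin on the bench under the disc's centre.
- keybox: Grey key box, fixed to the bench, on the side opposite the holder: 85 x 170 x 40 mm (x, y, z), origin at the centre of its underside. On top, in a row along its y axis, black keys in low grey housings: the large round one at y = +55 mm, the square one at 0, the small round one at y = -52 mm. Key tops are 62 mm above the bench and stand 10 mm proud of their housings.
- key_large_top (a point): Centre of the top of the large round key (34 mm diameter); pressed straight down.
- key_small_top (a point): Centre of the top of the small round key (18 mm diameter); pressed straight down.
- key_square_top (a point): Centre of the top of the square key (22 x 22 mm) between the two; to be left alone.
- key_large (a joint): Spring key, about 1.5 N to start it and 5 N to push it home; 0 = up, 0.006 m = fully down; it springs back up by itself. A press counts from 0.004 m down.
- key_small (a joint): Spring key, about 1.5 N to start it and 5 N to push it home; 0 = up, 0.006 m = fully down; it springs back up by itself. A press counts from 0.004 m down.
- key_square (a joint): The square key, the same spring and travel; must not go down.
- looper_center (a point): Centre of the silver looper pedal, 115 x 70 x 54 mm with one big knob, loose, behind on the bench; leave alone.
- phaser_center (a point): Centre of the purple phaser pedal, 115 x 70 x 54 mm with two small knobs, loose, behind on the bench; leave alone.
- spanner: Stainless spanner lying loose in front of the robot; leave alone.
- socket: Small steel socket, 26 mm in diameter and 34 mm high, standing loose between the task's things; leave alone (it is not the slide).
- tin: Flat round copper pick tin, 63 mm in diameter, 22 mm high, loose between the task's things; leave alone.
- slide: The chrome slide as a body; its origin is its centre, as the point's.
Mind the look-alikes: they are no part of the job. Leave any pink or purple look-alike of the slide alone.

How it is judged:
By the outcome, as a careful person would: the job done as asked, in the order asked, and still so for the second after the job is handed in, while the arm keeps its last pose, push and grip.
It also fails if it takes over 72 s, if anything falls off the work surface, if the arm or the gripper's body presses on something with over 40 N, if the wrist force passes 120 N, or if a joint passes its speed limit or range.

## Working session

There is one attempt and no reset: what is moved stays moved. The work goes in short steps, each a Python script; the robot and the scene stay as the last script left them, time stands still between calls to the robot, and variables do not carry over. Pictures are saved under pics/ and viewed, and the job is handed in when it is done.

```bash
ls; mkdir -p pics
python3 - <<'E'
from workcell import arm, planner, viewer, order, monitor
import cv2,numpy as np
print(monitor.get_clock(),monitor.get_tcp_pos(),monitor.get_tool_rot(),arm.grip_point_offset,monitor.get_gripper_width())
for n in ["scene","side","wrist"]:
    p,d=viewer.capture(n); cv2.imwrite(f"pics/{n}0.png",p[:,:,::-1]); np.savez(f"{n}0.npz",p=p,d=d)
    print(n,viewer.camera_info(n), (d>0).mean())
E
```

```text
pics
0.0 [ 6.24481492e+02 -4.15907481e-02  2.21817152e+02] [ 0.5004347  -0.500375    0.4996161  -0.49957354] -18.700000000000003 88.0029183312478
scene {'intrinsics': array([[397.28849823,   0.        , 277.03292302],
       [  0.        , 397.28849823, 213.18729676],
       [  0.        ,   0.        ,   1.        ]]), 'T': array([[-4.63244160e-01, -6.82774856e-01,  5.64998535e-01,
         1.13806157e+03],
       [ 8.86117848e-01, -3.67023387e-01,  2.82999987e-01,
         2.56055443e+02],
       [ 1.41424003e-02,  6.31753378e-01,  7.75040426e-01,
         9.40409312e+02],
       [ 0.00000000e+00,  0.00000000e+00,  0.00000000e+00,
         1.00000000e+00]])} 0.9959141156462585
side {'intrinsics': array([[442.00266604,   0.        , 284.0208685 ],
       [  0.        , 442.00266604, 213.68380408],
       [  0.        ,   0.        ,   1.        ]]), 'T': array([[ 9.06445603e-01,  2.67272488e-01, -3.26988969e-01,
         1.69016585e+02],
       [-4.21969252e-01,  6.04841664e-01, -6.75358062e-01,
        -7.88887710e+02],
       [ 1.72719225e-02,  7.50154636e-01,  6.61036839e-01,
         8.78247071e+02],
       [ 0.00000000e+00,  0.00000000e+00,  0.00000000e+00,
         1.00000000e+00]])} 0.9958418367346938
wrist {'intrinsics': array([[325.1922621 ,   0.        , 288.16837926],
       [  0.        , 325.1922621 , 210.73843659],
       [  0.        ,   0.        ,   1.        ]]), 'tool_from_camera': array([[-5.18574337e-04, -9.53368403e-01, -3.01808580e-01,
        -8.28892876e+01],
       [-3.66031720e-04,  3.01808781e-01, -9.53368410e-01,
        -1.62537230e+02],
       [ 9.99999799e-01, -3.83920877e-04, -5.05473365e-04,
        -2.41172964e-01],
       [ 0.00000000e+00,  0.00000000e+00,  0.00000000e+00,
         1.00000000e+00]])} 0.9961011904761905
```

View pics/scene0.png

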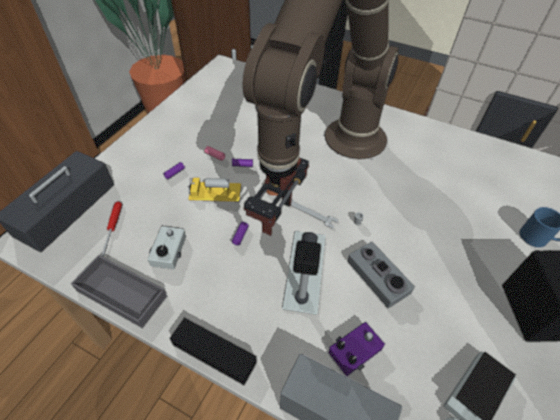

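View pics/side0.png

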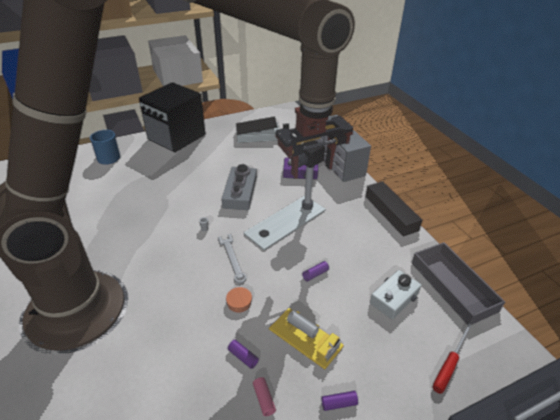

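View pics/wrist0.png

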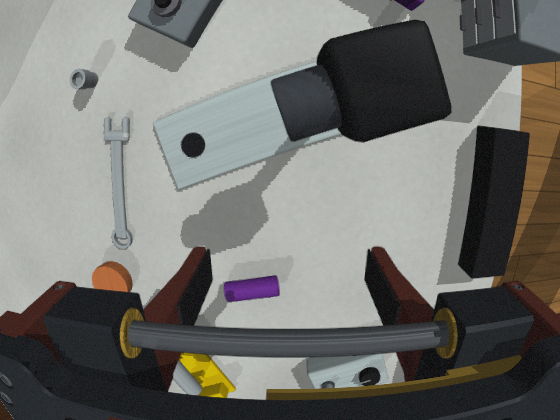

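Keybox is on the robot's left (scene ~(380,272)), holder on the right (scene ~(215,188), side ~(307,335)). The disc is at wrist (193,145). Now zooming in and measuring.

```bash
cat > h.py <<'E'
import numpy as np,cv2
from scipy.spatial.transform import Rotation as R
from workcell import arm, planner, viewer, order, monitor
def ray(name,u,v,pose=None):
    i=viewer.camera_info(name);K=i["intrinsics"]
    x=(u-K[0,2])/K[0,0];y=(v-K[1,2])/K[1,1]
    if name=="wrist":
        r=np.hypot(x,y); s=np.sin(r)/r if r>1e-9 else 1
        d=np.array([x*s,-y*s,-np.cos(r)])
        T=np.eye(4);T[:3,3]=pose[0];T[:3,:3]=R.from_quat(pose[1]).as_matrix();T=T@i["tool_from_camera"]
    else:
        d=np.array([x,-y,-1.]);T=i["T"]
    return T[:3,3],T[:3,:3]@d
def onz(name,u,v,z,pose=None):
    o,d=ray(name,u,v,pose); return o+d*(z-o[2])/d[2]
def cloud(name,d,pose=None):
    vv,uu=np.mgrid[0:420,0:560]
    i=viewer.camera_info(name);K=i["intrinsics"]
    x=(uu-K[0,2])/K[0,0];y=(vv-K[1,2])/K[1,1]
    if name=="wrist":
        r=np.hypot(x,y)+1e-9; s=np.tan(r)/r; x=x*s;y=y*s
        T=np.eye(4);T[:3,3]=pose[0];T[:3,:3]=R.from_quat(pose[1]).as_matrix();T=T@i["tool_from_camera"]
    else: T=i["T"]
    P=np.stack([x*d,-y*d,-d],-1)
    return P@T[:3,:3].T+T[:3,3]
P0=(np.array([624.4815,-.0416,221.817]),np.array([0.5004347,-0.500375,0.4996161,-0.49957354]))
E
python3 - <<'E'
from h import *
for n,(a,b,c,d) in {"scene":(170,130,440,320),"side":(190,140,370,390)}.items():
    p=np.load(n+"0.npz")["p"]; cr=p[b:d,a:c]; s=min(800//(c-a),600//(d-b)); 
    cv2.imwrite(f"pics/{n}z.png",cv2.resize(cr[:,:,::-1],None,fx=s,fy=s,interpolation=cv2.INTER_CUBIC)); print(n,s)
for n,pose in [("scene",None),("side",None),("wrist",P0)]:
    z=np.load(n+"0.npz"); C=cloud(n,z["d"],pose)
    print(n)
    for q in {"scene":[(200,270),(396,282),(380,267),(364,252),(215,183)],"side":[(360,280),(303,322),(264,233)],"wrist":[(193,145),(80,250)]}[n]:
        print(q,C[q[1],q[0]].round(1))
E
```

```text
scene 2
side 2
scene
(200, 270) [ 727.7 -181.2   -3.1]
(396, 282) [553.1 301.9  60.9]
(380, 267) [530.  252.3  61.1]
(364, 252) [497.7 199.3  50.2]
(215, 183) [ 475.6 -290.4   53.3]
side
(360, 280) [ 672.5 -206.5    1.9]
(303, 322) [ 460.2 -295.6   60.2]
(264, 233) [512.   46.6   9.5]
wrist
(193, 145) [511.6  45.8  10.3]
(80, 250) [ 308.7 -101.1    1.4]
```

View pics/scenez.png

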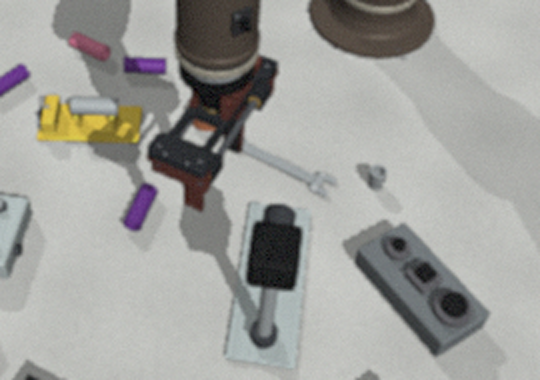

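View pics/sidez.png

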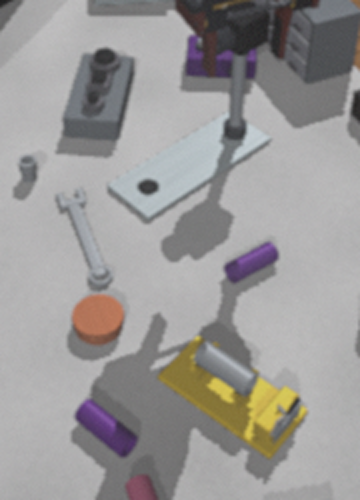

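Run:
```python
from h import *
z=np.load("scene0.npz"); C=cloud("scene",z["d"]); p=z["p"].astype(int)
g=p.sum(2)
roi=np.zeros((420,560),bool); roi[235:310,340:420]=1
m=(roi&(g<150)&(C[...,2]>40)).astype(np.uint8)
n,l,s,c=cv2.connectedComponentsWithStats(m)
for i in range(1,n):
    if s[i,4]>8: print(s[i],c[i],onz("scene",*c[i],62).round(1),C[l==i].mean(0).round(1))
# box top
t=roi&(abs(C[...,2]-40)<3); q=C[t][:,:2].astype(np.float32); print("box",len(q),cv2.minAreaRect(q))
# disc + foot
w=np.load("wrist0.npz"); Cw=cloud("wrist",w["d"],P0); pw=w["p"].astype(int)
roi=np.zeros((420,560),bool); roi[120:170,165:220]=1
m=(roi&(pw.sum(2)<150)).astype(np.uint8);n,l,s,c=cv2.connectedComponentsWithStats(m)
for i in range(1,n):
    if s[i,4]>50: print("disc",s[i],c[i],onz("wrist",*c[i],10,P0).round(1))
t=(Cw[...,2]>5)&(Cw[...,2]<12)&(Cw[...,0]>440)&(Cw[...,0]<600)&(abs(Cw[...,1]-40)<90); q=Cw[t][:,:2].astype(np.float32);print("foot",cv2.minAreaRect(q))
zs=np.load("side0.npz"); Cs=cloud("side",zs["d"]); ps=zs["p"].astype(int)
t=(Cs[...,2]>4)&(Cs[...,2]<13)&(Cs[...,0]>440)&(Cs[...,0]<800)&(abs(Cs[...,1]-60)<130)
n,l,s,c=cv2.connectedComponentsWithStats(t.astype(np.uint8)); k=1+s[1:,4].argmax(); q=Cs[l==k][:,:2].astype(np.float32);print("foot side",cv2.minAreaRect(q))
roi=np.zeros((420,560),bool); roi[225:240,255:275]=1
m=(roi&(ps.sum(2)<150));v,u=np.nonzero(m);print("disc side",onz("side",u.mean(),v.mean(),10))
# slide
for nm,CC,pp in [("scene",C,p),("side",Cs,ps)]:
    yel=(pp[...,0]-pp[...,2]>50)
    t=(CC[...,2]>40)&(CC[...,2]<66)&(CC[...,0]>380)&(CC[...,0]<560)&(CC[...,1]<-230)&(CC[...,1]>-350)
    for lab,mm in [("slide",t&~yel),("yellow",(CC[...,2]>2)&(CC[...,0]>350)&(CC[...,0]<560)&(CC[...,1]<-200)&yel)]:
        n,l,s,c=cv2.connectedComponentsWithStats(mm.astype(np.uint8))
        for i in range(1,n):
            if s[i,4]>25: print(nm,lab,s[i],c[i],CC[l==i].mean(0).round(1),CC[l==i].min(0).round(0),CC[l==i].max(0).round(0),cv2.minAreaRect(CC[l==i][:,:2].astype(np.float32)))
```

```text
[366 250   6   5  25] [368.76 251.8 ] [499.6 211.   62. ] [497.5 210.8  59.2]
[377 262  11   9  63] [382.03174603 265.95238095] [525.1 256.   62. ] [523.3 256.   59.4]
[391 276  12  12 116] [396.53448276 281.98275862] [553.1 303.1  62. ] [556.9 302.6  67.7]
box 997 ((522.232177734375, 257.4173889160156), (169.20948791503906, 84.4396743774414), 59.5171012878418)
disc [182 133  23  24 431] [192.65661253 144.61716937] [511.1  46.2  10. ]
foot ((542.8045654296875, 57.010414123535156), (148.15982055664062, 90.88555145263672), 18.635974884033203)
foot side ((594.399169921875, 73.73275756835938), (260.3722839355469, 97.09478759765625), 20.007410049438477)
disc side [nan nan nan]
scene slide [206 179  24   9 189] [217.35449735 182.55555556] [ 470.3 -285.4   52.8] [ 438. -321.   41.] [ 492. -252.   61.] ((467.0841979980469, -287.742431640625), (27.72503089904785, 68.99085235595703), 28.53093719482422)
scene yellow [189 178  52  24 827] [213.58524788 191.79927449] [ 480.4 -297.2   14.5] [ 405. -375.    3.] [ 537. -215.   44.] ((471.669189453125, -299.1052551269531), (76.4849624633789, 157.5183868408203), 25.96987533569336)
side slide [287 310  33  28 408] [302.39705882 323.17647059] [ 459.4 -294.3   54.7] [ 435. -328.   40.] [ 495. -252.   63.] ((465.5309753417969, -289.60302734375), (39.420745849609375, 71.11621856689453), 24.34881019592285)
side yellow [ 269  308   75   61 1515] [306.24950495 340.43432343] [ 460.3 -314.1   15.5] [ 400. -388.    2.] [ 532. -216.   46.] ((466.71490478515625, -301.3805847167969), (75.44059753417969, 159.11297607421875), 26.059288024902344)<stdin>:22: RuntimeWarning: Mean of empty slice.
  ret = ret.dtype.type(ret / rcount)
```

Measurements agree (keybox heading ~59.5°, slide axis ~-64°, lens axis ~19°). Moving near the keybox for a closer wrist look.

Run:
```python
from h import *
arm.close(10)
q0=R.from_matrix(np.array([[0,0,1],[-1,0,0],[0,-1,0.]])).as_quat()
print(q0, R.from_quat(q0).as_matrix().round(2).tolist())
arm.movep([520,205,200],q0)
pose=(np.array(monitor.get_tcp_pos()),np.array(monitor.get_tool_rot()))
p,d=viewer.capture("wrist"); cv2.imwrite("pics/wk.png",p[:,:,::-1]); np.savez("wk.npz",p=p,d=d,a=pose[0],b=pose[1])
print(pose,monitor.get_clock(),monitor.get_ft_force(),monitor.get_q())
```

```text
[ 0.5 -0.5  0.5 -0.5] [[0.0, 0.0, 1.0], [-1.0, 0.0, 0.0], [0.0, -1.0, 0.0]]
(array([521.05844988, 203.54794339, 200.24093167]), array([ 0.49953375, -0.50000845,  0.50081222, -0.49964459])) 2.4667 [ 0.41841274 -0.44426202 -0.27111204] [-0.38419936  0.32422509 -0.09387132  1.78120115  0.03585162  1.03732072
 -0.49420659]
```

View pics/wk.png

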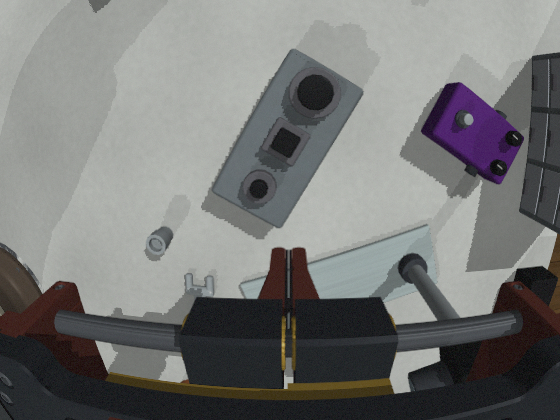

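Three keys clearly seen at wrist pixels: large (316,92), square (285,143), small (259,188).

Run:
```python
from h import *
z=np.load("wk.npz");pose=(z["a"],z["b"]);p=z["p"].astype(int);C=cloud("wrist",z["d"],pose)
print(monitor.get_tcp_pos(),[monitor.get_tcp_pos().round(1).tolist() for _ in range(3)])
roi=np.zeros((420,560),bool); roi[60:220,220:350]=1
for th in (80,110):
  m=(roi&(p.sum(2)<th)).astype(np.uint8);n,l,s,c=cv2.connectedComponentsWithStats(m)
  for i in range(1,n):
    if s[i,4]>100: print(th,s[i],c[i],onz("wrist",*c[i],62,pose).round(1),C[l==i].mean(0).round(1))
t=roi&(abs(C[...,2]-40)<3);print("box",cv2.minAreaRect(C[t][:,:2].astype(np.float32)))
```

```text
[521.32893793 203.0796339  200.19644156] [[521.3, 203.1, 200.2], [521.3, 203.1, 200.2], [521.3, 203.1, 200.2]]
110 [297  75  36  35 864] [314.45949074  93.23611111] [545.1 303.   62. ] [544.9 303.   63.7]
110 [271 128  29  30 515] [284.96504854 142.20194175] [518.2 257.4  62. ] [518.2 257.5  62.3]
110 [250 180  18  18 244] [258.1557377  188.58606557] [492.5 213.3  62. ] [492.5 213.3  61.9]
box ((518.1342163085938, 257.3324279785156), (169.87078857421875, 85.39170837402344), 59.708316802978516)
```

```bash
cat > press.py <<'E'
from h import *
import sys
x,y=float(sys.argv[1]),float(sys.argv[2])
q0=[.5,-.5,.5,-.5]
arm.movep([x,y,95],q0); arm.pause(.2)
t=np.array(monitor.get_tcp_pos()); print("above",t.round(2),monitor.get_ft_force().round(2))
e=np.array([x,y])-t[:2]
cx,cy=x+e[0],y+e[1]
arm.servo_line([cx,cy,68],v=100); arm.pause(.1); t=monitor.get_tcp_pos();f0=monitor.get_ft_force(); print(t.round(2),f0.round(2))
dz=68-t[2]
for z in (62,60,58,57,56.2,55.5,55,54.5):
    arm.servo_line([cx,cy,z+dz],v=40); arm.pause(.1)
    t=monitor.get_tcp_pos();f=monitor.get_ft_force()-f0; print(z,t.round(2),f.round(2))
    if f[2]>7 : break
arm.servo_line([cx,cy,95],v=100); arm.pause(.1)
print(monitor.get_tcp_pos().round(2),monitor.get_ft_force().round(2),monitor.get_clock())
E
python3 press.py 547.5 303.8
```

```text
above [548.84 302.45  96.96] [ 0.95 -0.63  0.46]
[546.54 305.24  68.62] [-0.02  0.57  0.12]
62 [546.51 305.31  61.69] [0.83 0.34 2.08]
60 [546.47 305.31  59.61] [ 1.6  -0.81  2.3 ]
58 [546.47 305.28  57.58] [ 0.5  -0.25  3.39]
57 [546.47 305.27  56.55] [2.45 0.97 5.37]
56.2 [546.46 305.36  56.37] [ 1.13 -1.4   9.93]
[545.39 304.74  93.98] [ 0.77 -0.52 -0.44] 6.2833
```

The large key bottomed out (about 5.6 mm of travel, 9.9 N) and was released. Next is the small key, with a raised transit over the square one (95 mm clears 62 mm).

```bash
python3 press.py 494 212.8
python3 - <<'E'
from h import *
q0=[.5,-.5,.5,-.5]
p,d=viewer.capture("side"); cv2.imwrite("pics/side1.png",p[:,:,::-1])
arm.let_go()
# above holder, tool z = +26deg
def ori(deg): return (R.from_euler("z",deg,degrees=True)*R.from_quat(q0)).as_quat()
arm.servo_line([494,205,260],v=250)
arm.movep([440,-240,260],ori(0)); arm.pause(.3)
pose=(np.array(monitor.get_tcp_pos()),np.array(monitor.get_tool_rot()))
p,d=viewer.capture("wrist"); cv2.imwrite("pics/wh.png",p[:,:,::-1]); np.savez("wh.npz",p=p,d=d,a=pose[0],b=pose[1])
print(pose,monitor.get_clock(),monitor.get_gripper_width(),monitor.get_q().round(2))
E
```

```text
above [494.36 214.    94.83] [ 0.24 -0.05 -0.37]
[493.92 211.98  68.34] [ 0.44  0.27 -0.24]
62 [494.03 211.83  61.99] [0.64 0.14 1.48]
60 [494.01 211.8   59.88] [1.09 0.74 3.  ]
58 [493.98 211.79  57.83] [1.96 0.72 4.57]
57 [493.99 211.79  56.83] [2.54 0.58 5.51]
56.2 [493.97 211.81  56.32] [1.84 0.89 8.55]
[492.83 211.15  94.06] [ 0.17  0.58 -0.7 ] 9.95
(array([ 440.30026974, -239.51280607,  259.97115062]), array([-0.50023727,  0.4997607 , -0.49973606,  0.50026572])) 14.175 88.09148969560326 [ 0.22  0.16  0.21  1.85 -0.04  1.13  0.44]
```

View pics/wh.png

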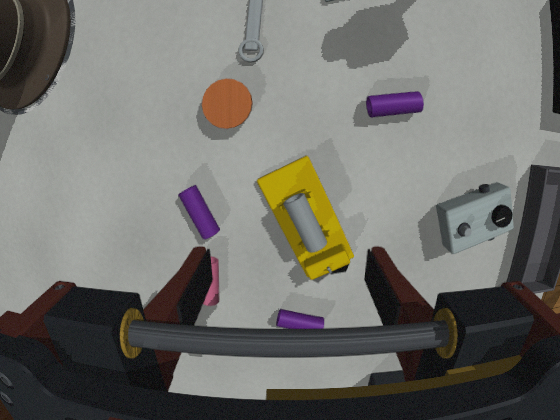

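The wrist view shows the slide at pixel (307,222) in the holder, with its block end at lower right. Measuring.

Run:
```python
from h import *
z=np.load("wh.npz");pose=(z["a"],z["b"]);p=z["p"];C=cloud("wrist",z["d"],pose)
hsv=cv2.cvtColor(p,cv2.COLOR_RGB2HSV)
roi=np.zeros((420,560),bool); roi[150:285,250:360]=1
yel=roi&(hsv[...,0]>18)&(hsv[...,0]<36)&(hsv[...,1]>130)
grey=roi&(hsv[...,1]<80)&(C[...,2]>38)
n,l,s,c=cv2.connectedComponentsWithStats(grey.astype(np.uint8));
for i in range(1,n):
    if s[i,4]>60:
        cl=C[l==i]; print(s[i],c[i],"ray45",onz("wrist",*c[i],45,pose).round(1),cl.mean(0).round(1),np.percentile(cl[:,2],[5,50,95]).round(1))
        vv,uu=np.nonzero(l==i); Q=np.array([onz("wrist",u,v,45+7,pose)[:2] for u,v in zip(uu,vv)],np.float32); print(cv2.minAreaRect(Q))
        r=cl[cl[:,2]>55][:,:2]; m=r.mean(0); _,_,V=np.linalg.svd(r-m); print("ridge",m,np.degrees(np.arctan2(V[0,1],V[0,0])), ((r-m)@V[0]).min(),((r-m)@V[0]).max())
t=yel&(C[...,2]>4)&(C[...,2]<16)
b=cv2.minAreaRect(C[t][:,:2].astype(np.float32));print("base",b)
```

```text
[ 284  193   43   59 1247] [305.75942261 223.13151564] ray45 [ 462.  -292.1   45. ] [ 461.4 -287.9   57.7] [49.3 57.4 59.9]
((462.0810852050781, -290.6047058105469), (27.16689682006836, 75.49365234375), 26.061859130859375)
ridge [ 461.42546943 -288.68912206] -67.58371488560937 -130.25757586119593 37.25564193603593
[313 266  35  18 142] [329.69014085 274.1971831 ] ray45 [ 495.4 -364.1   45. ] [ 495.3 -363.9   45.5] [38.7 42.7 48.1]
((494.0420227050781, -357.474609375), (47.9135856628418, 16.24118423461914), 25.498149871826172)
ridge [ 439.97560739 -156.63259244] 0.0 0.0 0.0
base ((466.0580139160156, -300.113525390625), (74.4686279296875, 158.41897583007812), 26.017494201660156)
```

View pics/side1.png

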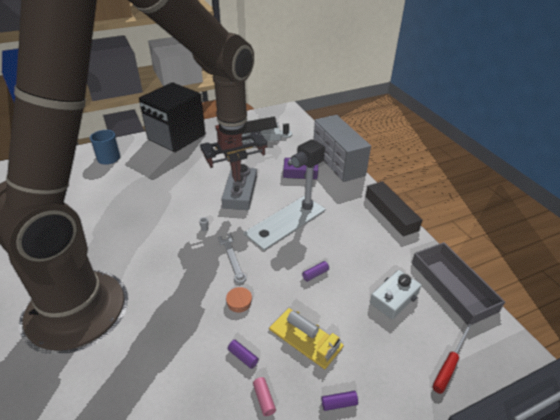

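```bash
cat >> h.py <<'E'
Q0=[.5,-.5,.5,-.5]
def ori(deg): return (R.from_euler("z",deg,degrees=True)*R.from_quat(Q0)).as_quat()
def fine(x,y,z,o,v=100,n=2):
    c=np.array([x,y,z],float); g=c.copy(); RT=R.from_quat(o)
    for k in range(n+1):
        arm.servo_line(c,o,v=v); arm.pause(.15)
        t=np.array(monitor.get_tcp_pos()); e=g-t
        if np.linalg.norm(e)<.5: break
        c=c+e; v=30
    return t,c
E
python3 - <<'E'
from h import *
o=ori(26)
arm.movep([461.5,-290,120],o); arm.pause(.2)
t,c=fine(461.5,-290,90,o)
print(t.round(2),(R.from_quat(monitor.get_tool_rot())*R.from_quat(o).inv()).as_rotvec(True).round(2))
f0=monitor.get_ft_force()
t,c=fine(461.5,-290,26.5,o,v=60,n=1)
print(t.round(2),monitor.get_ft_force()-f0,(R.from_quat(monitor.get_tool_rot())*R.from_quat(o).inv()).as_rotvec(True).round(2))
arm.close(20); arm.pause(.2)
print(monitor.get_gripper_width(),monitor.get_tcp_pos().round(2),monitor.get_ft_force()-f0,monitor.get_clock())
E
```

```text
[ 461.44 -289.99   89.89] [ 0.  0. -0.]
[ 461.76 -290.11   26.91] [-0.21124316  0.44242184 -0.29925109] [-0.02 -0.04  0.  ]
27.405469947846417 [ 461.34 -290.08   26.51] [-1.56012014 -1.34707834  1.20294339] 18.9417
```

Grasped (27.4 mm opening). Lifting, checking the grip, and computing the lens axis from stored images.

Run:
```python
from h import *
arm.close(35)
arm.servo_line([461.5,-290,220],v=120); arm.pause(.1)
print(monitor.get_gripper_width(),monitor.get_tcp_pos().round(2),monitor.get_clock())
pose=(np.array(monitor.get_tcp_pos()),np.array(monitor.get_tool_rot()))
p,d=viewer.capture("wrist"); cv2.imwrite("pics/wl.png",p[:,:,::-1]); np.savez("wl.npz",p=p,d=d,a=pose[0],b=pose[1])
p,d=viewer.capture("side"); cv2.imwrite("pics/side2.png",p[:,:,::-1]); np.savez("side2.npz",p=p,d=d)
p,d=viewer.capture("scene"); cv2.imwrite("pics/scene2.png",p[:,:,::-1]); np.savez("scene2.npz",p=p,d=d)
for yaw in (109,-71):
    print(yaw,planner.solve_ik([511.5,46.4,181.3],ori(yaw)))
# foot edges
def lines(C,org,a):
    ex=np.array([np.cos(a),np.sin(a)]);ey=np.array([-ex[1],ex[0]])
    for it in range(3):
        r=C[...,:2]-org; X=r@ex; Y=r@ey
        m=(abs(C[...,2]-8)<3.5)&(abs(Y)<60)&(X>-45)&(X<215)
        e=[[],[]];
        for x0 in np.arange(-34,200,4):
            s=m&(abs(X-x0)<2)
            if s.sum()<8: continue
            for k,val in enumerate((Y[s].min(),Y[s].max())):
                if abs(abs(val)-45)<8: e[k].append((x0,val))
        out=[]
        for k in range(2):
            if len(e[k])>6:
                q=np.array(e[k]); pf=np.polyfit(q[:,0],q[:,1],1); res=abs(q[:,1]-np.polyval(pf,q[:,0])); g=res<1.5*np.median(res)+.3; out.append((np.polyfit(q[g,0],q[g,1],1),g.sum(),q[g,0].min(),q[g,0].max()))
        da=np.mean([np.arctan(o[0][0]) for o in out]); 
        print(np.degrees(a).round(2),[(np.degrees(np.arctan(o[0][0])).round(2),o[0][1].round(1),o[1:]) for o in out])
        a+=da; ex=np.array([np.cos(a),np.sin(a)]);ey=np.array([-ex[1],ex[0]])
z=np.load("wrist0.npz");print("wrist0");lines(cloud("wrist",z["d"],P0),np.array([511.3,46.4]),np.radians(19))
for f in("side0","side2"):
    z=np.load(f+".npz");print(f);C=cloud("side",z["d"]);lines(C,np.array([511.3,46.4]),np.radians(19))
    m=(z["p"].astype(int).sum(2)<200)&(abs(C[...,2]-10)<5)&(np.hypot(C[...,0]-511,C[...,1]-46)<22); v,u=np.nonzero(m); print(len(u),onz("side",u.mean(),v.mean(),10),(u.min(),u.max(),v.min(),v.max()))
```

```text
27.55136517905378 [ 461.22 -289.89  219.39] 21.025
109 [-0.008413    0.27661862 -0.21193688  1.90208567  0.06970495  0.96991078
  1.65043705]
-71 [-0.38582341  0.26456289  0.24213997  1.92657785 -0.07665572  0.95921264
 -1.34691173]
wrist0
19.0 [(np.float64(-0.29), np.float64(-44.8), (np.int64(45), np.float64(-34.0), np.float64(162.0))), (np.float64(-0.51), np.float64(45.0), (np.int64(46), np.float64(-34.0), np.float64(166.0)))]
18.6 [(np.float64(0.11), np.float64(-44.8), (np.int64(44), np.float64(-34.0), np.float64(166.0))), (np.float64(-0.07), np.float64(45.0), (np.int64(46), np.float64(-34.0), np.float64(166.0)))]
18.62 [(np.float64(0.09), np.float64(-44.8), (np.int64(44), np.float64(-34.0), np.float64(166.0))), (np.float64(-0.09), np.float64(45.0), (np.int64(46), np.float64(-34.0), np.float64(166.0)))]
side0
19.0 [(np.float64(-0.5), np.float64(-45.0), (np.int64(45), np.float64(-34.0), np.float64(198.0))), (np.float64(-0.58), np.float64(42.4), (np.int64(40), np.float64(-26.0), np.float64(194.0)))]
18.46 [(np.float64(0.04), np.float64(-44.8), (np.int64(43), np.float64(-34.0), np.fl
[... 385 characters left out ...]
(231), np.int64(235))
side2
19.0 [(np.float64(0.46), np.float64(-38.7), (np.int64(7), np.float64(-34.0), np.float64(46.0))), (np.float64(-0.16), np.float64(42.8), (np.int64(22), np.float64(-26.0), np.float64(98.0)))]
19.15 [(np.float64(0.31), np.float64(-38.7), (np.int64(7), np.float64(-34.0), np.float64(46.0))), (np.float64(-0.46), np.float64(42.8), (np.int64(24), np.float64(-30.0), np.float64(98.0)))]
19.07 [(np.float64(0.39), np.float64(-38.7), (np.int64(7), np.float64(-34.0), np.float64(46.0))), (np.float64(-0.3), np.float64(42.8), (np.int64(23), np.float64(-30.0), np.float64(98.0)))]
18 [511.79404013  45.67537569  10.        ] (np.int64(261), np.int64(267), np.int64(231), np.int64(235))
```

View pics/wl.png

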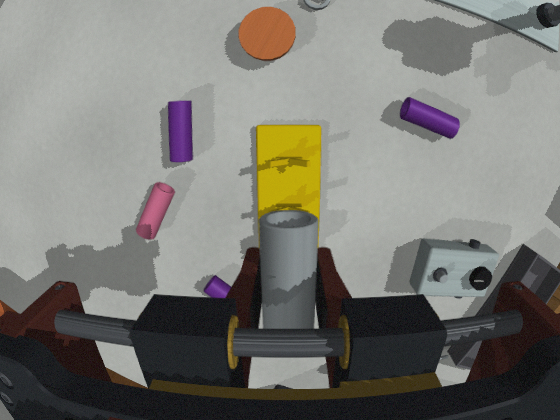

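View pics/side2.png

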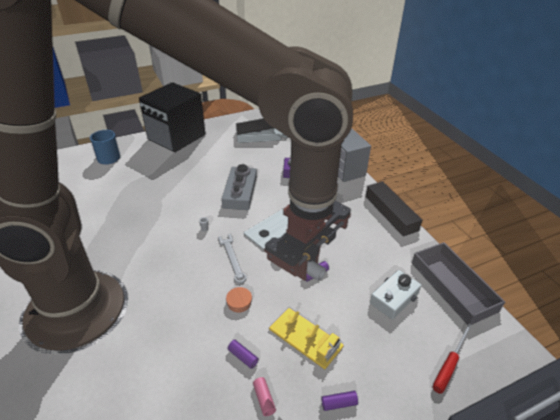

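Run:
```python
from h import *
z=np.load("wl.npz");d=z["d"];p=z["p"]
vv,uu=np.mgrid[0:420,0:560]
i=viewer.camera_info("wrist");K=i["intrinsics"];x=(uu-K[0,2])/K[0,0];y=(vv-K[1,2])/K[1,1]
r=np.hypot(x,y)+1e-9;s=np.tan(r)/r;T=i["tool_from_camera"]
C=np.stack([x*s*d,-y*s*d,-d],-1)@T[:3,:3].T+T[:3,3]
for v in range(204,326,6): print(v,[C[v,u].round(1).tolist() for u in (268,289,310)])
roi=(uu>262)&(uu<316)&(vv>205)&(vv<300)&(abs(C[...,1]+25)<12)
print("zmean",C[roi][:,2].min(),C[roi][:,2].max(),C[roi][:,0].min())
t=roi&(abs(C[...,2]-0)<4)&(vv>225)&(vv<300); q=C[t]; pf=np.polyfit(q[:,0],q[:,1],1); print("tilt deg",np.degrees(np.arctan(pf[0])),"y at 0",pf[1])
# x at rim: per-col min
t=roi&(C[...,1]<-28); print("top rim x",np.percentile(C[t][:,0],[0,1,2,5]))
```

```text
204 [[26.0, 208.1, -24.3], [24.6, 203.5, 0.7], [26.2, 209.1, 25.8]]
210 [[33.5, 208.3, -24.4], [-34.2, -7.2, 0.1], [33.7, 209.2, 25.9]]
216 [[-33.2, -13.6, -10.1], [-31.3, -8.1, 0.1], [-34.2, -16.5, 10.0]]
222 [[-34.5, -25.9, -9.3], [-28.2, -8.3, 0.1], [-34.2, -25.1, 9.5]]
228 [[-33.0, -29.5, -9.1], [-34.2, -32.7, 0.0], [-32.8, -29.1, 9.3]]
234 [[-30.4, -30.1, -9.1], [-31.9, -33.8, 0.0], [-30.0, -29.0, 9.3]]
240 [[-27.1, -29.2, -9.3], [-28.7, -32.8, 0.1], [-26.7, -28.1, 9.5]]
246 [[-24.5, -29.7, -9.3], [-25.9, -32.9, 0.1], [-24.1, -29.0, 9.5]]
252 [[-21.4, -29.4, -9.4], [-23.0, -32.8, 0.1], [-21.1, -28.8, 9.6]]
258 [[-18.2, -29.0, -9.5], [-20.7, -34.1, 0.1], [-18.5, -29.7, 9.6]]
264 [[-15.4, -29.6, -9.5], [-17.0, -32.7, 0.1], [-15.4, -29.7, 9.7]]
270 [[-12.0, -29.1, -9.6], [-13.7, -32.2, 0.1], [-11.8, -28.7, 9.8]]
276 [[-8.6, -28.7, -9.7], [-10.2, -31.6, 0.1], [-8.1, -27.8, 10.0]]
282 [[-5.7, -29.4, -9.8], [-7.5, -32.3, 0.1], [-4.9, -28.0, 10.1]]
288 [[-1.7, -28.3, -9.9], [-4.4, -32.6, 0.1], [-2.0, -28.7, 10.1]]
294 [[2.1, -27.7, -10.1], [-1.0, -32.5, 0.1], [1.9, -28.0, 10.3]]
300 [[4.9, -28.7, -10.1], [1.7, -33.5, 0.1], [5.9, -27.3, 10.5]]
306 [[8.4, -28.9, -10.2], [4.9, -33.9, 0.1], [8.7, -28.4, 10.5]]
312 [[12.4, -28.5, -10.3], [9.1, -33.0, 0.1], [13.4, -27.0, 10.7]]
318 [[16.5, -28.1, -10.5], [12.4, -33.5, 0.1], [16.7, -27.8, 10.8]]
324 [[20.1, -28.4, -10.6], [16.6, -32.8, 0.1], [21.1, -27.1, 11.0]]
zmean -12.904982517555199 13.308069710219614 -34.74050501541128
tilt deg -0.6508687818159169 y at 0 -32.819080379507035
top rim x [-34.69971964 -34.32304517 -34.11914382 -33.61947668]
```

Slide is centred within ~0.5 mm, level in the grip. Moving above the focus, with a wrist look at the disc on the way.

Run:
```python
from h import *
o=ori(108.5)
arm.servo_line([461.5,-290,290],v=150)
arm.movep([495,41,290],o); arm.pause(.3)
pose=(np.array(monitor.get_tcp_pos()),np.array(monitor.get_tool_rot()))
p,d=viewer.capture("wrist"); cv2.imwrite("pics/wf.png",p[:,:,::-1]); np.savez("wf.npz",p=p,d=d,a=pose[0],b=pose[1])
print(pose,monitor.get_gripper_width(),monitor.get_clock())
```

```text
(array([495.1090498 ,  40.28853909, 289.94304209]), array([ 0.69803151,  0.11306389, -0.11314072, -0.69797403])) 27.278009214129366 23.4
```

View pics/wf.png

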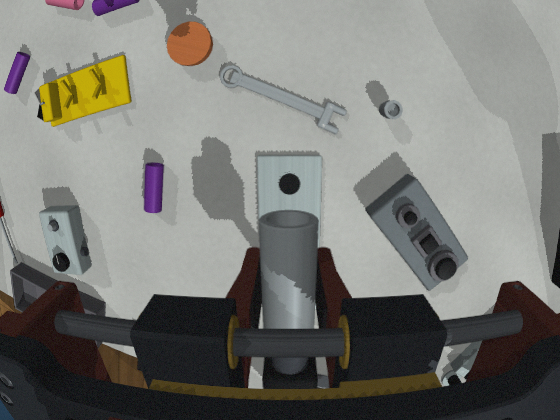

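The disc is at (289,184) and the foot runs parallel to the slide in the tool view. Measuring it, then moving down to the focus height.

Run:
```python
from h import *
z=np.load("wf.npz");pose=(z["a"],z["b"]);p=z["p"].astype(int)
m=np.zeros((420,560),np.uint8); m[165:205,268:312]=(p.sum(2)<140)[165:205,268:312]
n,l,s,c=cv2.connectedComponentsWithStats(m);k=1+s[1:,4].argmax();print(s[k],c[k])
D1=onz("wrist",*c[k],10,pose);print(D1)
g=p[...,2].astype(int)
# foot edges by depth at rows
C=cloud("wrist",z["d"],pose)
E=[[],[]]
for v in range(160,206,3):
    row=np.nonzero((C[v,:,2]>4.5)&(C[v,:,2]<13)&(np.arange(560)>240)&(np.arange(560)<340))[0]
    for kk,u in enumerate((row.min()-.5,row.max()+.5)): E[kk].append(onz("wrist",u,v,8,pose)[:2])
for e in E:
    e=np.array(e);q=np.polyfit(e[:,0],e[:,1],1);a=np.arctan(q[0]);print("edge deg",np.degrees(a),"dist to disc",(e.mean(0)-D1[:2])@[-np.sin(a),np.cos(a)])
D=np.array([(D1[0]+511.1)/2,(D1[1]+46.2)/2])
print("disc used",D)
ax=np.array([np.cos(np.radians(18.5)),np.sin(np.radians(18.5))])
tg=D-0.5*ax
o=ori(108.5)
arm.servo_line([*tg,230],o,v=100)
t,c=fine(*tg,181.2,o,v=80,n=3); arm.pause(.3)
print(t.round(2),tg,monitor.get_tcp_pos().round(2),(R.from_quat(monitor.get_tool_rot())*R.from_quat(o).inv()).as_rotvec(True).round(2),monitor.get_gripper_width(),monitor.get_clock(),monitor.get_ft_force().round(1))
pose=(np.array(monitor.get_tcp_pos()),np.array(monitor.get_tool_rot()))
for nme in("wrist","side","scene"):
    p,d=viewer.capture(nme); cv2.imwrite(f"pics/{nme}9.png",p[:,:,::-1]); np.savez(nme+"9.npz",p=p,d=d,a=pose[0],b=pose[1])
```

```text
[279 174  20  20 312] [288.95833333 183.53205128]
[510.59072654  46.07163708  10.        ]
edge deg 17.26059325702723 dist to disc -44.60321311554183
edge deg 18.198737176525853 dist to disc 45.16120601163996
disc used [510.84536327  46.13581854]
[510.32  46.   181.14] [510.37120144  45.97716621] [510.32  46.02 181.13] [-0.  0.  0.] 27.57829645429867 26.1833 [ 0.6  0.6 -0.6]
```

View pics/side9.png

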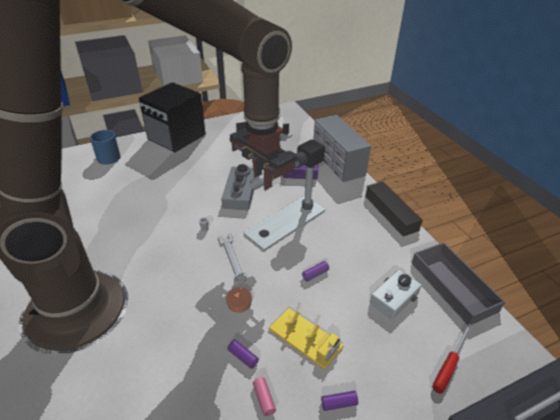

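View pics/wrist9.png

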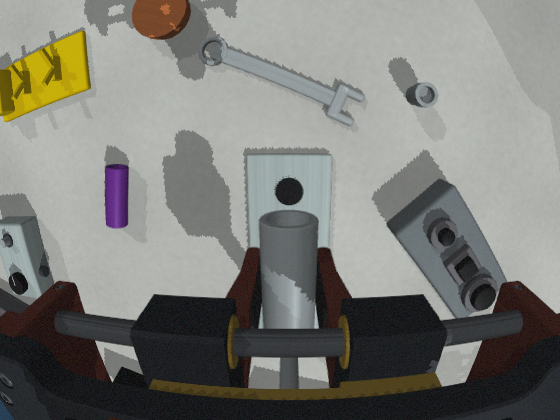

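View pics/scene9.png

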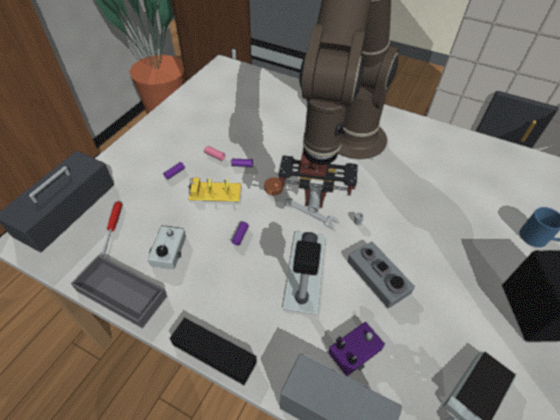

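Run:
```python
from h import *
z=np.load("wrist9.npz");pose=(z["a"],z["b"]);p=z["p"].astype(int);d=z["d"]
m=np.zeros((420,560),np.uint8); m[170:208,265:315]=(p.sum(2)<140)[170:208,265:315]
n,l,s,c=cv2.connectedComponentsWithStats(m);k=1+s[1:,4].argmax();print(s[k],c[k],onz("wrist",*c[k],10,pose))
C=cloud("wrist",d,pose); T=(C-pose[0])@R.from_quat(pose[1]).as_matrix()
vv,uu=np.mgrid[0:420,0:560]
roi=(uu>262)&(uu<316)&(vv>225)&(vv<300)&(abs(T[...,1]+25)<12)&(abs(T[...,2])<4)
q=T[roi];pf=np.polyfit(q[:,0],q[:,1],1);print("tilt",np.degrees(np.arctan(pf[0])),pf[1])
r2=(uu>262)&(uu<316)&(vv>205)&(vv<300)&(T[...,1]<-26)&(T[...,1]>-36);print("rim",np.percentile(T[r2][:,0],[0,1,2]))
print("top of slide world z",np.median(C[roi][:,2]))
# lens body from side view: axis check
z=np.load("side0.npz");C=cloud("side",z["d"]);g=z["p"].astype(int).sum(2)
E=[[],[]]
C0=cloud("scene",np.load("scene0.npz")["d"]); t=(abs(C0[...,2]-225)<5)&(np.hypot(C0[...,0]-676,C0[...,1]-102)<60); print("cam body top",t.sum(),cv2.minAreaRect(C0[t][:,:2].astype(np.float32)))
print(monitor.get_tcp_pos(),monitor.get_clock(),monitor.get_gripper_width())
```

```text
[276 178  26  27 559] [288.59391771 191.0608229 ] [510.40560292  46.1017522   10.        ]
tilt -0.49662212076022433 -32.75274583723329
rim [-35.28513143 -34.86721501 -34.74770037]
top of slide world z 213.7384652286188
cam body top 567 ((671.2244262695312, 100.03204345703125), (77.91865539550781, 54.61537551879883), 18.111194610595703)
[510.35951222  45.99960084 181.16752791] 26.3333 27.001042399050924
```

All the checks agree to within a millimetre or so, so I'm handing the job in.

Run:
```python
from workcell import order,monitor
print(order.sign_off()); print(monitor.get_clock(),monitor.get_tcp_pos(),monitor.get_gripper_width())
```

```text
the job is handed in; nothing more can be done
None
the job is handed in; nothing more can be done
```

I pressed and released the large key, then the small one. I then lifted the slide out of the holder and handed the job in at about 26 s, with the slide held in the focus.

**Keys:** each was pushed home, with about 5.6 mm of travel and 8.5–10 N of push. The closed fingers crossed the square key at about 94 mm, roughly 30 mm above its top, and never pressed on it. I did not check the keys' positions with a separate reading.

**Slide in the focus** (last checks before handing in):

| Check | Result |
|---|---|
| Tool position | [510.4, 46.0, 181.2] mm |
| Slide centre height | about 200 mm (top of slide at 213.7 mm) |
| Slide tilt | about 0.5°, within the measurement's noise |
| Slide centre from disc centre | within about 1 mm |
| Slide yaw, set along the lens axis | 18.5° |
| Finger opening | 27–27.6 mm, steady, at 35 N grip |

**Readings that disagreed:**
- **Scene camera:** it put things about 4 mm further out in x than the wrist and side cameras, so I relied on those two.
- **Lens axis:** most estimates gave 18.1–18.6°. Edge fits from a short stretch of the foot gave 17.3° and 18.2°, and one from a partly hidden view gave 19.1°.
- **Finger opening:** it reads about 0.5–1 mm under the slide's 28 mm.

In the final pictures, the other things on the bench looked to be where they were at the start.

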